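# Reset the peak pointer of the load gauge

### The job

Reset the peak-load gauge for the next test: take the bar knob in the middle of the round dial and turn it anticlockwise (seen from above) until its pointer is fully back against the little stop pin at the zero mark, the thick first mark of the scale, then let go. Leave the knob of the square selector box next to it as it is set.

Things in the scene. Friction and masses are not known exactly. Their poses are not given: they have to be found in the camera images.
- peak_grip (a point): Grip point of the gauge's reset knob, on its upright axis. One grips a black upright bar 44 mm long, 14 mm thick, reaching from 26 mm below this point to 10 mm above it; under it a round skirt 42 mm across and 6 mm high. Dial and rim lie 30 mm or more below this point. Own x runs along the bar to the pointer's tip (flat, black, 49 mm from the axis), y across the bar, z up; turns with the knob.
- peak_knob (a joint): Angle of knob and pointer, rad: 0 at the zero stop (thick zero mark, steel stop pin), growing clockwise seen from above, up the 270 degree scale (to 4.71). Turning it anticlockwise seen from above brings it down to the hard stop at 0. Starts between 0.65 and 1.25, stays where it is left, turns lightly (0.05 N m of friction).
- gauge: Round peak-load gauge, dark metal case 132 mm across and 49 mm high, fixed to the bench with its white scaled dial upward. Origin: centre of its underside. Own z up; own x points to the brass connector on its side, away from the robot at yaw 0. The zero mark lies 135 degrees anticlockwise from x. It may swap places with the selector box. A 290 mm high console stands left of both: pass over it.
- selector_bar_end (a point): One end (21 mm from the axis, white line on top) of the same kind of black bar knob on the square grey selector box (96 x 96 mm, 47 mm high, fixed, five white dots round the knob, no scale, no pointer). The point is as high as the gauge's grip point; own x runs along the bar outward, z up. This knob is to stay as it is.

How it is judged:
By the outcome, as a careful person would: the job done as asked, in the order asked, and still so for the second after the job is handed in, with the robot touching nothing.
It also fails if it takes over 35 s, if anything falls off the work surface, if the arm or the gripper's body presses on something with over 40 N, if the wrist force passes 120 N, or if a joint passes its speed limit or range.

### The arm

A 6-joint arm with a two-finger parallel gripper is mounted at the origin on a cart in front of the work surface, level with it; the furniture and walls round the work are solid. World frame = base frame: x ahead of the robot, y to its left, z up, the work surface at z = 0. Lengths are in mm, angles in rad, forces in N, time in s.
With the tool pointing down it reaches from about 400 to 925 mm from the base axis. Payload 12.5 kg.
Tool frame: the origin (TCP) lies midway between the tips of the shut fingers; the grasp point (between the pads) lies 19 mm behind it; z points along the fingers, y is the line along which they close (so a half turn about z gives the same grasp; the last joint's range is limited). The gripper opens to 95 mm and grips with 3 to 60 N. Pads are 20 mm wide; open, the fingers measure 119 mm over their backs; the gripper's body (75 mm by 180 mm) begins 59 mm behind the grasp point.
Start: joints at [1.033, 0.491, 1.559, -0, 1.092, -0.106], TCP at [261.553, 567.659, 214.661] pointing down, gripper open.
Joint ranges: [-3.1, 3.1], [-0.84, 2.19], [0.05, 2.79], [-1.13, 4.28], [0.06, 2.93], [-2.69, 2.69]. Speed limits (rad/s): [2.22, 2.22, 2.79, 3.14, 3.14, 3.14].

### API

Orientations are given as [roll, pitch, yaw] about the fixed x, y, z axes, in that order (R = Rz(yaw) Ry(pitch) Rx(roll)).
In Python, from cell import env gives the robot as it stands.
- The arm moves only by the tool arm_command, never from a script. Its argument "targets" is a list of rows, each a list of 5 numbers: the shift along the tool's x, y, z in mm, then the turn about the tool's z in degrees, then the opening, from 0 (shut) to 1 (fully open). In form: [[tx, ty, tz, roll, fingers], ...]. A call has 1 to 5 rows; each row is the pose to reach, as a shift and turn from the pose commanded when the call began, along the tool's axes at that moment; what a row does not reach only later rows make up. A row lasts 1/10 s, in which the tool goes at most 50 mm and 8.59 degrees, less where a joint would pass 70% of its speed; a pose out of reach is approached as far as the arm can. A call with a gripper value outside its range is refused whole. The fingers move at their own pace and stop on an object; the grip force is fixed at half the most. Time passes only in rows, so rows that repeat a pose let the fingers close. It gives the time, the measured TCP pose, the force, the opening and the grip force at its end, in the units of the state.
- env.state(): the state, without advancing time (a new reading comes with each control period).
- env.read_camera(name): name is "scene" or "top"; returns a dict with "frame" (480x640x3 uint8, red, green, blue), "vertical_fov" (degrees; the focal length in pixels is half the picture's height over the tangent of half this angle, whatever the lens; pixels are square), "cx", "cy" (the principal point, pixels), "k1" (the pictures are not rectified: a ray, as slopes to the right and down, at radius r is drawn at 1 + k1 r^2 times it, then the intrinsics apply), "world_from_camera" (4x4, takes a point from camera to world coordinates). Camera axes: x right, y down, z forward; pixel columns grow to the right and rows downward; lengths in mm; the calibration is good to about 2 mm. A picture is of the moment at which its call begins. There is no depth.
- env.job_done(): hands the job in; it is judged then, once.
The state is a dict: "t": time; "joints": joint angles; "qvel": joint speeds; "tau": joint torques, N m; "eef_pos": TCP position; "tcp_rot": TCP orientation; "ft_force": force on the tool from outside, world axes, zero at the start; "moment": the same for the moment, N m; "opening": opening from 0.0 (shut) to 1.0 (fully open); "grip_force": force on a finger pad.
Only numpy, scipy, OpenCV 4.12 (cv2) and the standard library are available. Lean on these libraries where they do the work, as an engineer would, in place of code of your own. Each camera call takes 0.05 s, during which the arm holds its last target. There are 200 camera calls.

## Working session

There is one attempt and no reset: what is moved stays moved. The work goes in short steps, Python scripts to look and compute and a tool call to move; the robot and the scene stay as the last step left them, time stands still between calls to the robot, and variables do not carry over. Pictures are saved under pics/ and viewed, at most 10 in all, crops included, and the job is handed in when it is done.

Besides the shell and the picture viewer there is one more tool, called after "Request:" as name([rows], argument=value, ...), one row to a line, values as JSON. arm_command: Moves the arm, as the interface text tells. Its arguments: {"type":"object","properties":{"targets":{"type":"array","items":{"type":"array","items":{"type":"number"}}}},"required":["targets"]}

```bash
mkdir -p pics; cat > h.py <<'E'
import numpy as np, cv2
from cell import env
def ray(c,u,v):
    f=240/np.tan(np.radians(c["vertical_fov"])/2)
    d=np.array([(u-c["cx"])/f,(v-c["cy"])/f]); p=d.copy()
    for _ in range(20): p=d/(1+c["k1"]*(p@p))
    T=np.array(c["world_from_camera"]); return T[:3,3],T[:3,:3]@np.array([p[0],p[1],1])
def onz(c,u,v,z):
    o,d=ray(c,u,v); return o+d*(z-o[2])/d[2]
def proj(c,P):
    T=np.array(c["world_from_camera"]); q=T[:3,:3].T@(np.array(P)-T[:3,3]); p=q[:2]/q[2]
    f=240/np.tan(np.radians(c["vertical_fov"])/2)
    return p*(1+c["k1"]*(p@p))*f+[c["cx"],c["cy"]]
def save(c,n): cv2.imwrite(f"pics/{n}.png",c["frame"][:,:,::-1])
E
python3 - <<'E'
from h import *
import pickle
for n in("top","scene"):
    c=env.read_camera(n); save(c,n+"0"); pickle.dump(c,open(n+"0.pkl","wb")); print(np.round(c["world_from_camera"],2),c["vertical_fov"],c["cx"],c["cy"],c["k1"])
print(env.state())
E
```

```text
[[-2.0000e-02 -9.8000e-01  2.0000e-01  3.7732e+02]
 [-1.0000e+00  3.0000e-02  0.0000e+00 -1.4049e+02]
 [-1.0000e-02 -2.0000e-01 -9.8000e-01  9.0962e+02]
 [ 0.0000e+00  0.0000e+00  0.0000e+00  1.0000e+00]] 44.31584564927695 323.38035652985593 242.44946755380033 -0.18686602366303148
[[ 8.6000e-01 -2.4000e-01  4.6000e-01  1.3646e+02]
 [-5.2000e-01 -4.3000e-01  7.4000e-01 -7.5078e+02]
 [ 2.0000e-02 -8.7000e-01 -4.9000e-01  5.0029e+02]
 [ 0.0000e+00  0.0000e+00  0.0000e+00  1.0000e+00]] 53.349969127425915 333.5354559880379 240.1531842811187 -0.05015269310579733
{'t': 0.1, 'joints': array([ 1.03339133e+00,  4.91498510e-01,  1.55933950e+00,  2.91913773e-05,
        1.09169246e+00, -1.05618343e-01]), 'qvel': array([ 0.00068754, -0.00221418, -0.00118614,  0.00090542, -0.00147565,
       -0.00030579]), 'tau': array([ 2.28122532e-03, -6.13625407e+01, -2.58603787e+01,  6.94088638e-02,
        4.70372604e-02,  2.51998750e-05]), 'eef_pos': array([261.44557954, 567.48274895, 214.13753784]), 'tcp_rot': array([-3.14066279e+00, -1.24614733e-04,  2.70979247e+00]), 'ft_force': array([ 0.5294957 ,  0.14052664, -0.3566796 ]), 'moment': array([ 0.04075123,  0.00226671, -0.01483545]), 'grip_force': 0.0, 'opening': 0.9990068273201708}
```

View pics/top0.png

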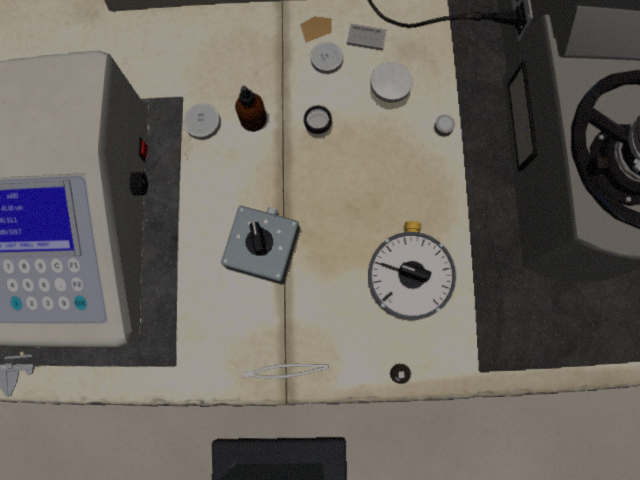

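View pics/scene0.png

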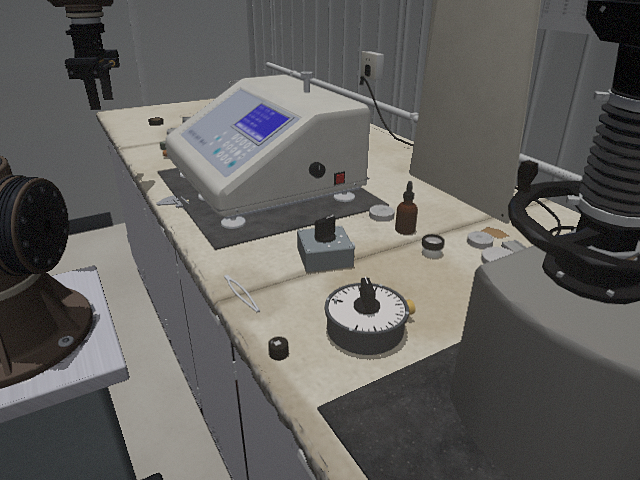

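The top view shows the gauge at about (412,276), with its connector up at (412,227), the thick zero mark at (387,297) and the pointer tip at (382,264). The selector is at (260,243). Next I'll measure these more exactly.

```bash
python3 - <<'E'
from h import *
import pickle
c=pickle.load(open("top0.pkl","rb")); s=pickle.load(open("scene0.pkl","rb"))
im=c["frame"]
def white(im,box):
    g=im.min(axis=2).astype(int); 
    x0,y0,x1,y1=box; r=cv2.cvtColor(im,cv2.COLOR_RGB2HSV)[y0:y1,x0:x1]
    m=((r[...,2]>140)&(r[...,1]<30)).astype(np.uint8); m=cv2.morphologyEx(m,cv2.MORPH_CLOSE,np.ones((5,5)))
    k=max(cv2.findContours(m,cv2.RETR_EXTERNAL,cv2.CHAIN_APPROX_NONE)[0],key=cv2.contourArea)
    k=cv2.convexHull(k)+np.array([x0,y0]); return k[:,0].astype(float)
ks={}
for n,cc,b in(("top",c,(360,225,465,330)),("scene",s,(315,275,420,355))):
    k=white(cc["frame"],b); ks[n]=k
    for z in(46,49):
        P=np.array([onz(cc,*p,z)[:2] for p in k]).astype(np.float32); (a,r)=cv2.minEnclosingCircle(P); e=cv2.fitEllipse(P); print(n,z,a,r,np.round(e[0],1),np.round(e[1],1))
a=cv2.resize(im[225:330,360:465],(600,600),interpolation=cv2.INTER_CUBIC)
cv2.imwrite("pics/crop.png",a[:,:,::-1])
for u,v in((382,264),(387,297),(412,227),(412,276)): print(np.round(onz(c,u,v,49),1))
E
```

```text
top 46 (494.0362854003906, -269.06243896484375) 109.81797790527344 [ 479.3 -283.9] [171.1 224.6]
top 49 (493.630859375, -268.6158142089844) 109.43650817871094 [ 479.  -283.4] [170.5 223.8]
scene 46 (459.6105041503906, -253.38131713867188) 105.48775482177734 [ 437.7 -241.4] [197.8 254.9]
scene 49 (457.4764709472656, -256.6659851074219) 104.79112243652344 [ 435.7 -244.8] [196.5 253.2]
[ 515.3 -223.1   49. ]
[ 466.1 -228.4   49. ]
[ 570.3 -270.8   49. ]
[ 496.1 -266.9   49. ]
```

View pics/crop.png

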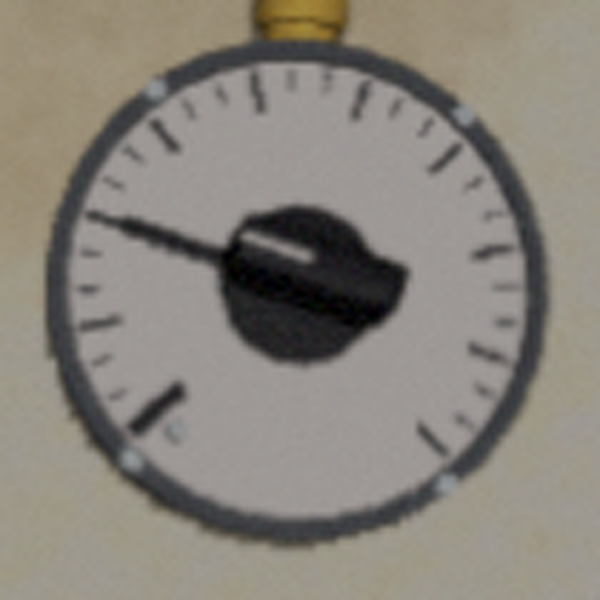

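```bash
python3 - <<'E'
from h import *
import pickle
c=pickle.load(open("top0.pkl","rb")); s=pickle.load(open("scene0.pkl","rb"))
w=lambda x,y,z:onz(c,360+(x+.5)/5.714-.5,225+(y+.5)/5.714-.5,z)
L,R,T,B=[w(*p,49) for p in((47,292),(547,292),(298,40),(298,545))]
C=(L+R+T+B)/4; print("centre",C,np.linalg.norm(L-R),np.linalg.norm(T-B))
S=[w(*p,53) for p in((218,284),(300,363))];print("skirt",S)
d=w(90,214,52)-w(222,256,52); z=w(140,428,47)-w(180,388,47); x=w(300,10,35)-C
for v in(d,z,x): print(np.degrees(np.arctan2(v[1],v[0])))
print("zero from centre",(w(160,408,47)-C)[:2], np.degrees(np.arctan2(*(w(160,408,47)-C)[1::-1])),"tip",np.degrees(np.arctan2(*(w(90,214,52)-C)[1::-1])),np.linalg.norm((w(90,214,52)-C)[:2]))
t=(w(245,235,89)+w(312,256,89))/2; print("bar line",w(245,235,89),w(312,256,89))
print("sel",onz(c,260,240,80)); 
# scene check: overlays
im=s["frame"].copy()
for k in range(72):
    a=k*np.pi/36; p=proj(s,C+66*np.array([np.cos(a),np.sin(a),0])); cv2.circle(im,tuple(np.int32(np.round(p))),0,(255,0,0),-1)
for zz in(53,79,89): cv2.circle(im,tuple(np.int32(np.round(proj(s,[C[0],C[1],zz])))),0,(0,255,0),-1)
cv2.imwrite("pics/sc1.png",cv2.resize(im[220:360,290:430],(600,600),interpolation=cv2.INTER_NEAREST)[:,:,::-1])
E
```

```text
centre [ 496.89449532 -266.6318417    49.        ] 130.40049500972395 132.08175673865284
skirt [array([ 498.69341906, -245.29883272,   53.        ]), array([ 477.63279862, -265.49485903,   53.        ])]
70.53680864685779
132.9944791030463
-4.782871970606942
zero from centre [-29.14155232  37.06330803] 128.1767026087121 tip 68.4779909819221 57.53654884782201
bar line [ 505.62469377 -248.17631879   89.        ] [ 499.90732011 -264.5749145    89.        ]
sel [549.86181147 -46.03388876  80.        ]
```

View pics/sc1.png

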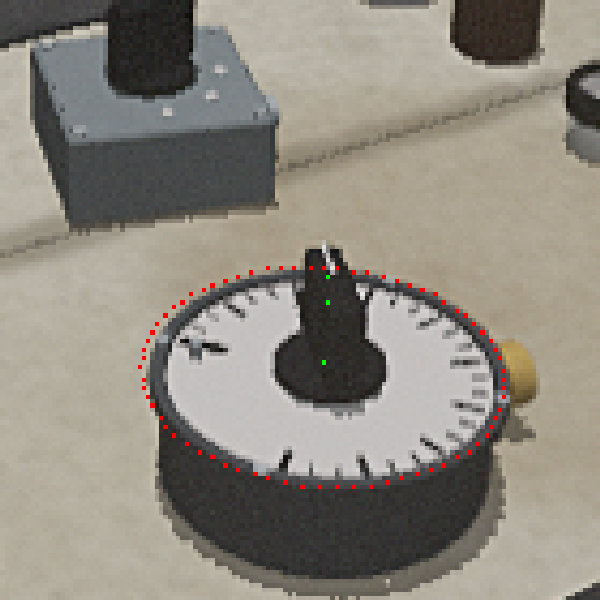

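The 132 mm rim ring projected into the scene view lands on the real rim with about a 2 mm shift. I'll take the centre as (498.5, -267), pointer yaw about 70° and zero yaw about 130°. First I'll lift over the console.

Request:
arm_command([
  [0,0,-50,0,1],
  [0,0,-100,0,1],
  [0,0,-150,0,1],
  [0,0,-200,0,1],
  [0,0,-200,0,1],
])

```text
t: 0.6
eef_pos: [261.9, 568.4, 421.7]
tcp_rot: [3.131, 0.001, 2.71]
ft_force: [0.5, -0.1, -0.1]
opening: 1.0
grip_force: 0.0
```

```bash
cat >> h.py <<'E'
def to(x,y,z):
    s=env.state(); p=s["eef_pos"]; a=s["tcp_rot"][2]; d=np.array([x,y])-p[:2]
    print("t",s["t"],"pos",np.round(p,1),"rpy",np.round(np.degrees(s["tcp_rot"]),1),"F",np.round(s["ft_force"],1),"M",np.round(s["moment"],2),"open",s["opening"],s["grip_force"])
    print("x",d@[np.cos(a),np.sin(a)],"y",d@[np.sin(a),-np.cos(a)],"z",p[2]-z)
E
python3 -c "
from h import *
to(430,200,410);to(498.5,-267,250)"
```

```text
t 0.6 pos [261.9 568.4 421.7] rpy [1.794e+02 1.000e-01 1.553e+02] F [ 0.5 -0.1 -0.1] M [0.08 0.03 0.04] open 1.00015192113597 0.0
x -306.809343312836 y -264.2882648448442 z 11.669499348905788
t 0.6 pos [261.9 568.4 421.7] rpy [1.794e+02 1.000e-01 1.553e+02] F [ 0.5 -0.1 -0.1] M [0.08 0.03 0.04] open 1.00015192113597 0.0
x -564.4174722230584 y -659.7870662581661 z 171.6694993489058
```

Request:
arm_command([
  [-38,-32,2,8,1],
  [-76,-65,4,16,1],
  [-114,-98,6,24,1],
  [-152,-130,8,32,1],
  [-190,-163,10,40,1],
])

```text
t: 1.1
eef_pos: [365.8, 339.0, 404.1]
tcp_rot: [-3.141, 0.0, 2.006]
ft_force: [0.7, 0.8, 0.2]
opening: 1.0
grip_force: 0.0
```

```bash
python3 -c "
from h import *
to(440,180,410);to(498.5,-267,410)"
```

```text
t 1.1 pos [365.8 339.  404.1] rpy [-180.    0.  115.] F [0.7 0.8 0.2] M [-0.04  0.02  0.  ] open 1.0001645777859958 0.0
x -175.4314673078868 y 0.24039447742894876 z -5.872900317141443
t 1.1 pos [365.8 339.  404.1] rpy [-180.    0.  115.] F [0.7 0.8 0.2] M [-0.04  0.02  0.  ] open 1.0001645777859958 0.0
x -605.3870855526266 y -135.29342543399986 z -5.872900317141443
```

Request:
arm_command([
  [-47,-6,0,8,1],
  [-94,-14,0,16,1],
  [-142,-24,0,24,1],
  [-190,-37,0,32,1],
  [-238,-52,0,40,1],
])

```text
t: 1.6
eef_pos: [419.9, 101.8, 404.2]
tcp_rot: [-3.141, 0.0, 1.308]
ft_force: [1.5, 0.2, 0.1]
opening: 1.0
grip_force: 0.0
```

```bash
python3 -c "
from h import *
to(498.5,-267,250)"
```

```text
t 1.6 pos [419.9 101.8 404.2] rpy [-180.     0.    74.9] F [1.5 0.2 0.1] M [-0.07  0.03 -0.04] open 1.0002169143183133 0.0
x -335.71428913697724 y 171.71071814667928 z 154.22788932380035
```

Request:
arm_command([
  [-42,21,0,1,1],
  [-84,43,0,2,1],
  [-126,64,0,3,1],
  [-168,86,0,4,1],
  [-210,107,0,5,1],
])

```text
t: 2.1
eef_pos: [470.0, -128.7, 404.3]
tcp_rot: [-3.141, -0.0, 1.225]
ft_force: [0.5, 1.1, 0.2]
opening: 1.0
grip_force: 0.0
```

```bash
python3 -c "
from h import *
to(498.5,-267,200)"
```

```text
t 2.1 pos [ 470.  -128.7  404.3] rpy [-180.    -0.    70.2] F [0.5 1.1 0.2] M [-0.11  0.04 -0.05] open 1.0001581607018541 0.0
x -120.48608923150461 y 73.71645840160504 z 204.26920226142073
```

Request:
arm_command([
  [-40,24,0,0,1],
  [-80,49,10,0,1],
  [-120,74,40,0,1],
  [-120,74,88,0,1],
  [-120,74,136,0,1],
])

```text
t: 2.6
eef_pos: [498.8, -266.0, 266.3]
tcp_rot: [-3.141, -0.0, 1.224]
ft_force: [-0.2, 0.4, 0.2]
opening: 0.999
grip_force: 0.0
```

Request:
arm_command([
  [0,0,45,0,1],
  [0,0,90,0,1],
  [0,0,130,0,1],
  [0,0,130,0,1],
  [0,0,130,0,1],
])

```text
t: 3.1
eef_pos: [499.3, -264.6, 139.1]
tcp_rot: [-3.141, -0.0, 1.226]
ft_force: [0.2, -0.2, 0.8]
opening: 1.003
grip_force: 0.0
```

```bash
python3 - <<'E'
from h import *
to(498.5,-267,60)
c=env.read_camera("top"); s=env.read_camera("scene")
a=cv2.resize(c["frame"][190:340,330:480],(400,400)); b=cv2.resize(s["frame"][190:340,290:440],(400,400))
cv2.imwrite("pics/near.png",np.hstack([a,b])[:,:,::-1])
E
```

```text
t 3.1 pos [ 499.3 -264.6  139.1] rpy [-179.9   -0.    70.3] F [ 0.2 -0.2  0.8] M [-0.09  0.09 -0.01] open 1.0032112904321446 0.0
x -2.508241675469925 y -0.0014170066727738427 z 79.05496632810554
```

View pics/near.png

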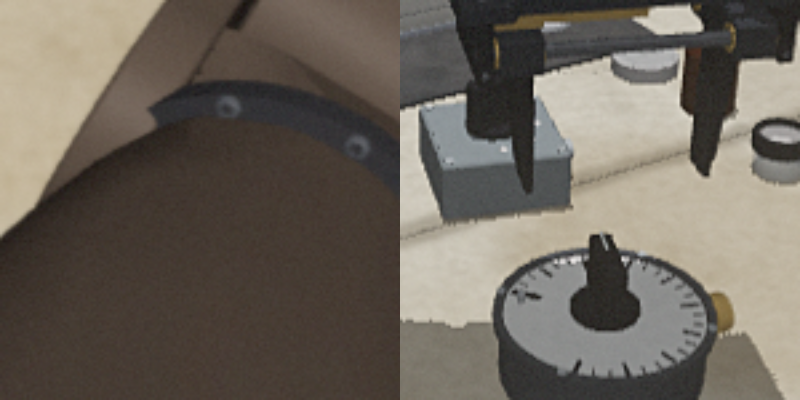

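The top view is blocked by the arm. In the scene crop the fingertips are at (527,190) and (705,172), and the bar top is at (603,238). I'll check both against the projected TCP and knob axis.

```bash
python3 - <<'E'
from h import *
s=env.read_camera("scene"); k=lambda P:np.round((proj(s,P)-[290,190])*2.667,0)
p=env.state()["eef_pos"]; a=env.state()["tcp_rot"][2]; y=np.array([np.sin(a),-np.cos(a),0])
print("tips",[k(p+q*y) for q in(-60,-48,48,60)],"tcp",k(p))
for C in((498.5,-267),(500,-268)): print(k([*C,53]),k([*C,89]))
E
```

```text
tips [array([104., 180.]), array([126., 179.]), array([294., 164.]), array([314., 162.])] tcp [211. 171.]
[202. 302.] [206. 251.]
[205. 302.] [209. 251.]
```

The TCP agrees with the projection to within about 2 mm. Now I'll descend.

Request:
arm_command([
  [-2,0,25,0,1],
  [-2,0,50,0,1],
  [-2,0,65,0,1],
  [-2,0,76,0,1],
  [-2,0,76,0,1],
])

```text
t: 3.75
eef_pos: [498.6, -266.5, 62.7]
tcp_rot: [-3.142, -0.0, 1.226]
ft_force: [-0.5, -0.6, 1.0]
opening: 0.998
grip_force: 0.0
```

```bash
python3 - <<'E'
from h import *
to(498.5,-267,62)
s=env.read_camera("scene")
cv2.imwrite("pics/near2.png",cv2.resize(s["frame"][220:350,290:430],(700,600),interpolation=cv2.INTER_CUBIC)[:,:,::-1])
E
```

```text
t 3.75 pos [ 498.6 -266.5   62.7] rpy [-180.    -0.    70.3] F [-0.5 -0.6  1. ] M [-0.08  0.08  0.03] open 0.9983514974396251 0.0
x -0.5518561766786692 y 0.06883308037020817 z 0.6807497084315983
```

View pics/near2.png

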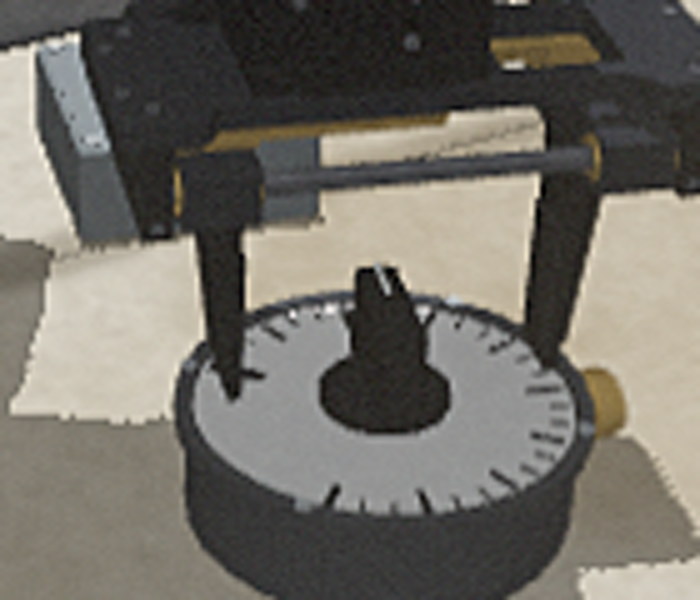

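The fingertips at (235,400) and (548,365) straddle the bar at about (388,370) evenly. Closing now.

Request:
arm_command([
  [0,0,0,0,0],
  [0,0,0,0,0],
  [0,0,0,0,0],
  [0,0,0,0,0],
  [0,0,0,0,0],
])

```text
t: 4.3
eef_pos: [498.6, -266.5, 62.8]
tcp_rot: [3.141, -0.0, 1.226]
ft_force: [0.3, -0.5, 0.3]
opening: 0.636
grip_force: 0.0
```

Request:
arm_command([
  [0,0,0,0,0],
  [0,0,0,0,0],
  [0,0,0,0,0],
  [0,0,0,0,0],
  [0,0,0,0,0],
])

```text
t: 4.8
eef_pos: [498.5, -266.4, 62.6]
tcp_rot: [-3.142, -0.0, 1.226]
ft_force: [-0.8, -0.3, -0.3]
opening: 0.215
grip_force: 0.0
```

```bash
python3 -c "
from h import *
to(498.5,-267,62)"
```

```text
t 4.8 pos [ 498.5 -266.4   62.6] rpy [-180.    -0.    70.3] F [-0.8 -0.3 -0.3] M [-0.1   0.05 -0.  ] open 0.2147996877644154 0.0
x -0.5541196280017486 y 0.14946235812403708 z 0.6124756662480735
```

Request:
arm_command([
  [0,0,0,0,0],
  [0,0,0,0,0],
  [0,0,0,0,0],
  [0,0,0,0,0],
  [0,0,0,0,0],
])

```text
t: 5.3
eef_pos: [499.0, -266.6, 62.7]
tcp_rot: [3.141, 0.0, 1.226]
ft_force: [5.7, -0.7, -2.3]
opening: 0.145
grip_force: 30.0
```

```bash
python3 -c "
from h import *
to(498.5,-267,62)"
```

```text
t 5.3 pos [ 499.  -266.6   62.7] rpy [179.9   0.   70.3] F [ 5.7 -0.7 -2.3] M [-0.15 -0.86  0.02] open 0.14539906811598616 29.96343970298767
x -0.5703662491969029 y -0.3343821889459765 z 0.6898075190593218
```

Gripped: the opening is 14 mm at 30 N. Now turning anticlockwise.

Request:
arm_command([
  [0,0.5,0,-5,0],
  [0,0.5,0,-11,0],
  [0,0.5,0,-17,0],
  [0,0.5,0,-23,0],
  [0,0.5,0,-29,0],
])

```text
t: 5.8
eef_pos: [499.0, -266.6, 62.7]
tcp_rot: [3.142, -0.0, 1.737]
ft_force: [2.1, 0.6, -1.3]
opening: 0.148
grip_force: 30.0
```

Request:
arm_command([
  [0,0,0,-6,0],
  [0,0,0,-12,0],
  [0,0,0,-17,0],
  [0,0,0,-22,0],
  [0,0,0,-22,0],
])

```text
t: 6.3
eef_pos: [498.9, -266.6, 62.7]
tcp_rot: [-3.142, -0.0, 2.118]
ft_force: [2.1, 0.2, -1.2]
opening: 0.145
grip_force: 30.0
```

```bash
python3 -c "
from h import *
to(498.5,-267,62)"
```

```text
t 6.3 pos [ 498.9 -266.6   62.7] rpy [-180.    -0.   121.3] F [ 2.1  0.2 -1.2] M [-0.15 -0.34  0.04] open 0.14535657069030886 29.966804087162018
x -0.12957529710007554 y -0.5711968065001627 z 0.6723041998862271
```

Yaw is 121°, with the stop expected near 130°. I'll creep in small steps and watch the moment about z.

Request:
arm_command([
  [0,0,0,-2,0],
  [0,0,0,-4,0],
  [0,0,0,-5,0],
  [0,0,0,-6,0],
  [0,0,0,-6,0],
])

```text
t: 6.8
eef_pos: [498.9, -266.6, 62.7]
tcp_rot: [-3.142, -0.0, 2.221]
ft_force: [1.8, -0.6, 0.1]
opening: 0.145
grip_force: 30.0
```

```bash
python3 -c "
from h import *
to(498.5,-267,62)"
```

```text
t 6.8 pos [ 498.9 -266.6   62.7] rpy [-180.    -0.   127.2] F [ 1.8 -0.6  0.1] M [-0.24 -0.17  0.02] open 0.1448493378516291 29.96763288974762
x -0.046579634224138286 y -0.57257461673343 z 0.6538110839259517
```

Request:
arm_command([
  [0,0,0,-1,0],
  [0,0,0,-2,0],
  [0,0,0,-3,0],
  [0,0,0,-3,0],
])

```text
t: 7.2
eef_pos: [499.0, -266.6, 62.7]
tcp_rot: [3.141, -0.0, 2.273]
ft_force: [-0.1, -0.2, 0.9]
opening: 0.147
grip_force: 30.2
```

```bash
python3 -c "
from h import *
to(498.5,-267,62)"
```

```text
t 7.2 pos [ 499.  -266.6   62.7] rpy [180.   -0.  130.3] F [-0.1 -0.2  0.9] M [-0.3  -0.05 -0.55] open 0.14708485514132397 30.17381340265274
x 0.02232366393621646 y -0.6086087988140938 z 0.6863755361286579
```

The moment jumped to -0.55 N m, so the stop is reached at about 130°. A touch more will seat it.

Request:
arm_command([
  [0,0,0,-1,0],
  [0,0,0,-2,0],
  [0,0,0,-2,0],
])

```text
t: 7.5
eef_pos: [498.9, -266.5, 62.6]
tcp_rot: [3.142, -0.0, 2.309]
ft_force: [-0.1, -0.2, 2.1]
opening: 0.151
grip_force: 30.9
```

```bash
python3 -c "
from h import *
to(498.5,-267,62)"
```

```text
t 7.5 pos [ 498.9 -266.5   62.6] rpy [180.   -0.  132.3] F [-0.1 -0.2  2.1] M [-0.21  0.12 -0.72] open 0.15123740453726972 30.896489029182703
x -0.12243547029454964 y -0.6130188356024371 z 0.6486297256598732
```

The moment rises and the fingers are pried open slightly, so the knob is held at the hard stop. Releasing and lifting.

Request:
arm_command([
  [0,0,0,0,0.7],
  [0,0,0,0,0.7],
  [0,0,0,0,0.7],
  [0,0,0,0,0.7],
  [0,0,0,0,0.7],
])

```text
t: 8.0
eef_pos: [499.0, -266.5, 62.6]
tcp_rot: [3.142, -0.0, 2.309]
ft_force: [0.6, -0.0, 0.1]
opening: 0.517
grip_force: 0.0
```

Request:
arm_command([
  [0,0,0,0,0.7],
  [0,0,0,0,0.7],
  [0,0,0,0,0.7],
  [0,0,-15,0,0.7],
  [0,0,-40,0,0.7],
])

```text
t: 8.5
eef_pos: [498.4, -266.2, 101.9]
tcp_rot: [-3.141, -0.003, 2.308]
ft_force: [1.2, -0.4, 0.2]
opening: 0.7
grip_force: 0.0
```

Request:
arm_command([
  [0,0,-45,0,0.7],
  [0,0,-90,0,0.7],
  [0,0,-135,0,0.7],
  [0,0,-180,0,0.7],
  [0,0,-225,0,0.7],
])

```text
t: 9.0
eef_pos: [498.6, -266.3, 329.7]
tcp_rot: [3.141, 0.0, 2.308]
ft_force: [0.5, -0.4, -1.1]
opening: 0.701
grip_force: 0.0
```

```bash
python3 -c "
from h import *
to(420,100,400)"
```

```text
t 9.0 pos [ 498.6 -266.3  329.7] rpy [180.    0.  132.3] F [ 0.5 -0.4 -1.1] M [-0.01 -0.02  0.01] open 0.7014504588571094 0.0
x 324.0014179819739 y 188.1785519934737 z -70.25324413013885
```

Moving aside, clear of the top camera's view.

Request:
arm_command([
  [35,20,-14,0,0.7],
  [70,40,-28,0,0.7],
  [105,60,-42,0,0.7],
  [140,80,-56,0,0.7],
  [175,100,-70,0,0.7],
])

```text
t: 9.5
eef_pos: [454.5, -68.4, 398.3]
tcp_rot: [3.141, 0.0, 2.308]
ft_force: [0.2, 0.1, -0.3]
opening: 0.701
grip_force: 0.0
```

Request:
arm_command([
  [35,20,0,0,0.7],
  [70,40,0,0,0.7],
  [105,60,0,0,0.7],
  [140,80,0,0,0.7],
  [150,88,0,0,0.7],
])

```text
t: 10.0
eef_pos: [418.3, 102.9, 398.0]
tcp_rot: [3.141, -0.0, 2.311]
ft_force: [0.5, -0.7, -0.2]
opening: 0.698
grip_force: 0.0
```

```bash
python3 - <<'E'
from h import *
to(420,100,400)
c=env.read_camera("top");s=env.read_camera("scene")
a=cv2.resize(c["frame"][225:325,360:460],(400,400),interpolation=cv2.INTER_CUBIC); b=cv2.resize(s["frame"][210:360,280:430],(400,400),interpolation=cv2.INTER_CUBIC)
cv2.imwrite("pics/end.png",np.hstack([a,b])[:,:,::-1])
E
```

```text
t 10.0 pos [418.3 102.9 398. ] rpy [180.   -0.  132.4] F [ 0.5 -0.7 -0.2] M [-0.06  0.05 -0.02] open 0.6982301582923166 0.0
x -3.2614732776287356 y -0.6918646088721686 z -2.015192025452052
```

View pics/end.png

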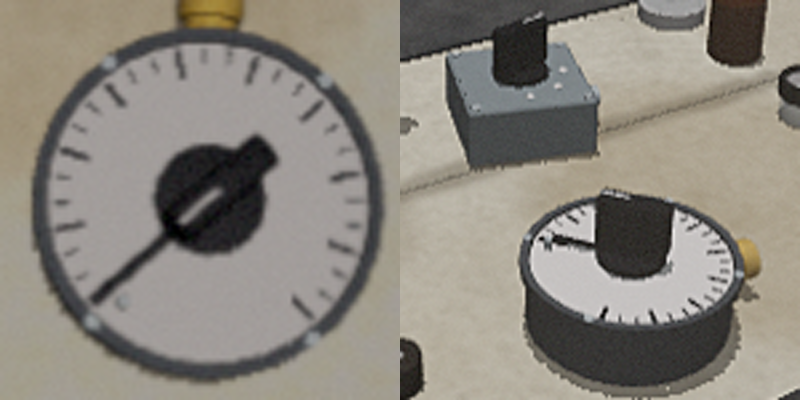

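The pointer tip at (95,298) covers the thick zero mark, beside the stop pin at (122,298). The selector looks unchanged and the arm is clear.

```bash
python3 -c "
from cell import env
print(env.job_done())"
```

```text
the job is handed in; nothing more can be done
None
```

The gauge knob is turned fully back to the zero stop and released, the selector knob was not touched, and the job was handed in at about 10 s with the arm clear; no verdict was returned.

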